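Slide the slot gauge home into the corner of the setting plate

ROBOT

A 6-joint arm with a two-finger parallel gripper is mounted at the origin on a cart in front of the work surface, level with it; the furniture and walls round the work are solid. World frame = base frame: x ahead of the robot, y to its left, z up, the work surface at z = 0. Lengths are in m, angles in rad, forces in N, time in s.
With the tool pointing down it reaches from about 0.35 to 0.975 m from the base axis. Payload 7.1 kg.
Tool frame: the origin (TCP) lies midway between the tips of the shut fingers; the grasp point (between the pads) lies 19 mm behind it; z points along the fingers, y is the line along which they close (so a half turn about z gives the same grasp; the last joint's range is limited). The gripper opens to 88 mm and grips with 3 to 60 N. Pads are 20 mm wide; open, the fingers measure 115 mm over their backs; the gripper's body (75 mm by 178 mm) begins 61 mm behind the grasp point.
Start: joints at [1.282, 0.423, 1.63, -0, 1.089, -0.019], TCP at [0.167, 0.602, 0.223] pointing down, gripper open.
Joint ranges: [-3, 3], [-0.9, 2.11], [0.09, 2.58], [-1.31, 4.45], [0.11, 2.69], [-2.54, 2.54]. Speed limits (rad/s): [2.39, 2.39, 3.01, 3.14, 3.14, 3.14].

INTERFACE

Orientations are given as a unit quaternion [w, x, y, z].
In Python, from station import move_pose, movel, movej, command_gripper, wait, inverse_kinematics, read_camera, camera_info, MotionError, job_done, get_time, get_joint_pos, get_qvel, get_effort, get_tcp_pos, get_ee_rot, get_ft_force, get_ft_torque, get_grip_width, get_finger_force gives the robot as it stands. Calls block until the motion is done:
- move_pose(position, orientation): joint-space move of the TCP to a pose.
- movel(position, frame=None, v=0.15, until_force=None): straight line of the TCP; frame=None keeps the orientation; v is the mean speed in m/s. With until_force (N) it stops when the force on the tool has changed by that much, and returns True; else False.
- movej(angles): joint-space move.
- command_gripper(opening): opening from 0.0 (shut) to 1.0 (fully open); the grip force is fixed at half the most; returns when the fingers have stopped.
- wait(seconds).
- inverse_kinematics(position, orientation): joint angles nearest the present ones, or None.
- read_camera(name): name is "side" or "top"; returns the picture (480x640x3 uint8, red, green, blue); there is no depth.
- camera_info(name): a dict with "intrinsics" (3x3 intrinsics, pixels), "T" (4x4, takes a point from camera to world coordinates). Camera axes: x right, y up, looking along -z (the intrinsics and any distortion apply to the point x, -y, -z); pixel columns grow to the right and rows downward; lengths in m; the calibration is good to about 2 mm. A picture is of the moment at which its call begins. camera_info takes no time and is no camera call.
A pose or a line that the arm cannot do raises MotionError and nothing moves.
- job_done(): hands the job in; it is judged then, once.
Readings, each from a call of its own:
- get_time(): time.
- get_joint_pos(): joint angles.
- get_qvel(): joint speeds.
- get_effort(): joint torques, N m.
- get_tcp_pos(): TCP position.
- get_ee_rot(): TCP orientation.
- get_ft_force(): force on the tool from outside, world axes, zero at the start.
- get_ft_torque(): the same for the moment, N m.
- get_grip_width(): opening from 0.0 (shut) to 1.0 (fully open).
- get_finger_force(): force on a finger pad.
Only numpy, scipy, OpenCV 4.12 (cv2) and the standard library are available. Lean on these libraries where they do the work, as an engineer would, in place of code of your own. Each camera call takes 0.05 s, during which the arm holds its last target. There are 200 camera calls.

TASK

Without picking it up, push the small steel slot gauge across the setting plate until its long side lies flat against the long rail, then slide it along the rail into the corner pocket until it is fully home, touching both the rail and the end stop. Let go of it there, and leave the punch, the bolt and the moulded clip round the plate where they stand.

Things in the scene. Friction and masses are not known exactly. Their poses are not given: they have to be found in the camera images.
- setting_plate: fixed aluminium setting plate, 105 (x) by 240 (y) by 6 mm thick, flat on the table; its top is 6 mm above the table. Origin: centre of its underside; z up; +x points to the rail (on its far edge), +y along the rail towards the corner pocket at that end. The pocket, 25 mm wide and 29 mm deep, lies between rail, end stop and keeper, open to -y; the gauge enters it lengthwise along the rail
- rail_face (a point): middle of the rail's inner face, on the plate's top: plate x = +45 mm, y = 0. The dark steel rail runs straight along the plate's whole far edge, 7.5 mm thick, its top 7 mm above the plate (13 mm above the table), lower than the gauge
- stop_face (a point): the pocket's inner corner, on the plate's top, where the rail's face (plate x = +45 mm) meets the end stop's face (plate y = +105 mm). The end stop is a bar across the plate's +y end, from plate x = +5.5 to +52.5 mm, 15 mm thick, its top 13 mm above the plate
- keeper_nose (a point): rounded nose (radius 5 mm, this is its centre, on the plate's top) of the keeper: plate x = +15, y = +81 mm. The keeper is a small block 10 mm thick parallel to the rail, running from the end stop back to plate y = +76 mm; its face towards the rail is at plate x = +20 mm, its top 7 mm above the plate
- home (a point): where the centre of the gauge is when it is fully home, touching rail and end stop: plate x = +34, y = +77 mm, 12 mm above the table. About 27 mm of the gauge's length then still stick out of the pocket
- gauge_center (a point): centre of the slot gauge, half-way up: a loose grey steel bar 22 (x) by 56 (y) by 12 mm high, 0.08 to 0.17 kg, with two shallow slots in its top; it lies flat on the plate near the -y end, some way off the rail and turned by up to 0.35 rad either way from the rail's direction. This point is 12 mm above the table while the gauge lies on the plate
- gauge: the same slot gauge: origin at the centre of its underside; its long axis is y, its width x, z up
- punch: bystander: spare dark steel punch standing on end on the table beyond the plate's -y end, 16 mm diameter, 53 mm high; origin at the centre of its foot. Leave it standing
- bolt: bystander: steel bolt standing on its head on the table, on the robot's side of the plate, 15 mm across, 36 mm high; origin at the centre of its foot. Leave it standing
- clip: bystander: black moulded clip, 46 x 67 x 28 mm, on the table beyond the end stop; origin at the centre of its underside. Leave it alone
There are look-alikes about, which are no part of the job. Leave any blue or red look-alike of the gauge alone.

How it is judged:
By the outcome, as a careful person would: the job done as asked, in the order asked, and still so for the second after the job is handed in, with the robot touching nothing.
It also fails if it takes over 51 s, if anything falls off the work surface, if the arm or the gripper's body presses on something with over 40 N, if the wrist force passes 120 N, or if a joint passes its speed limit or range.

## Working session

There is one attempt and no reset: what is moved stays moved. The work goes in short steps, each a Python script; the robot and the scene stay as the last script left them, time stands still between calls to the robot, and variables do not carry over. Pictures are saved under pics/ and viewed, at most 10 in all, crops included, and the job is handed in when it is done.

```bash
mkdir -p pics; python3 - <<'E'
from station import *
import cv2,numpy as np
for n in("top","side"):
    im=read_camera(n); cv2.imwrite(f"pics/{n}0.png",im[:,:,::-1]); i=camera_info(n)
    print(n,{k:np.round(np.array(v),4).tolist() if k in("intrinsics","T") else v for k,v in i.items()})
print(get_ee_rot(),get_time())
E
```

```text
top {'intrinsics': [[535.0405, 0.0, 316.6184], [0.0, 535.0405, 234.363], [0.0, 0.0, 1.0]], 'T': [[-0.0113, 0.9921, -0.1247, 0.385], [-0.9998, -0.013, -0.0123, 0.007], [-0.0139, 0.1245, 0.9921, 1.1467], [0.0, 0.0, 0.0, 1.0]]}
side {'intrinsics': [[575.3413, 0.0, 317.0982], [0.0, 575.3413, 244.9859], [0.0, 0.0, 1.0]], 'T': [[0.9564, 0.2034, -0.2094, 0.3062], [-0.2918, 0.6417, -0.7093, -0.7061], [-0.0099, 0.7395, 0.6731, 0.7439], [0.0, 0.0, 0.0, 1.0]]}
[-1.05475960e-04  1.34488514e-01  9.90914920e-01 -6.70913651e-04] 0.1
```

View pics/top0.png

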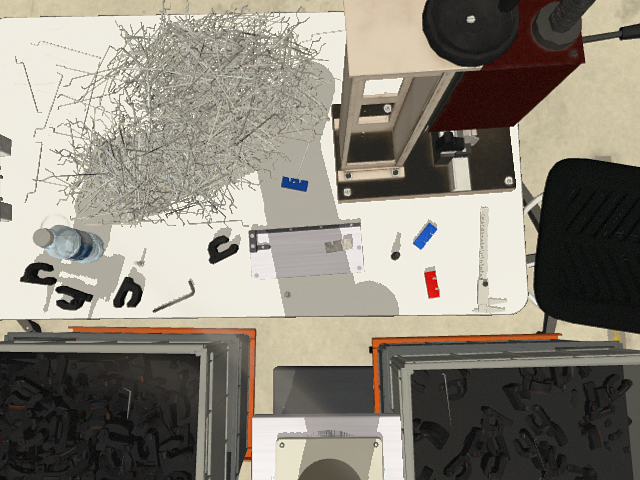

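View pics/side0.png

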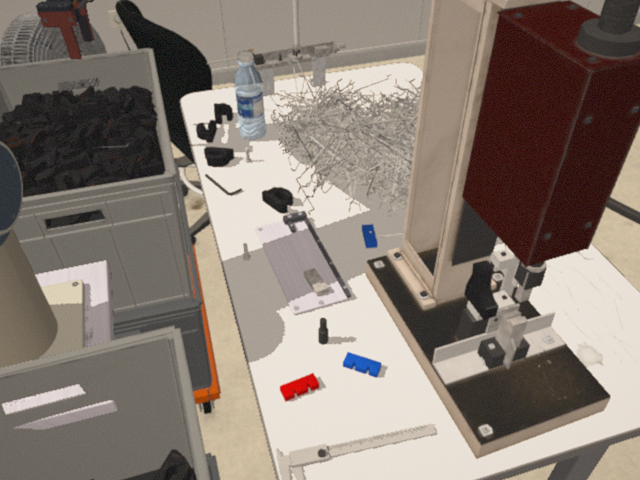

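Top view: the plate spans about (250–366, 222–278), with its rail along the upper edge and the pocket at upper left (260,240). Possible gauges: grey bar on the plate (340,243), blue (425,235), blue (295,184), red (432,284). The grey bar matches the description. The punch is at (396,250), the bolt at (288,294) and the clip at (221,249). In the side view the gauge is at (315,281).

```bash
python3 - <<'E'
import cv2,numpy as np
a=cv2.imread("pics/top0.png")[205:305,235:415]; b=cv2.imread("pics/side0.png")[200:350,230:370]
a=cv2.resize(a,None,fx=4.4,fy=4.4,interpolation=cv2.INTER_CUBIC)
cv2.imwrite("pics/c1.png",a)
cv2.imwrite("pics/c2.png",cv2.resize(b,None,fx=4,fy=4,interpolation=cv2.INTER_CUBIC))
E
```

```text
(no output)
```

View pics/c1.png

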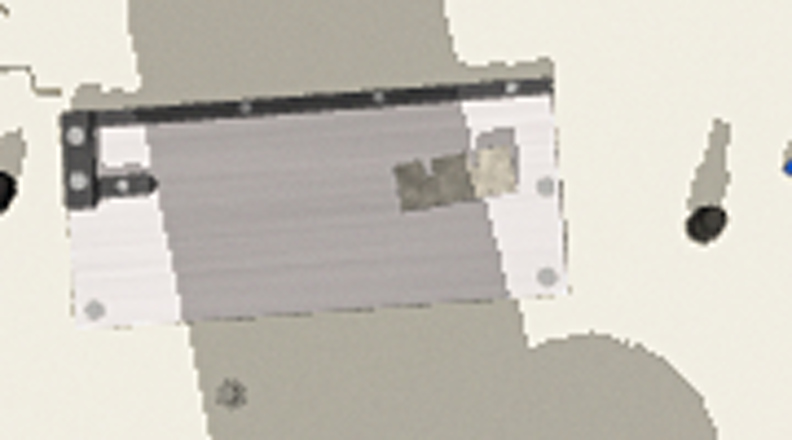

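View pics/c2.png

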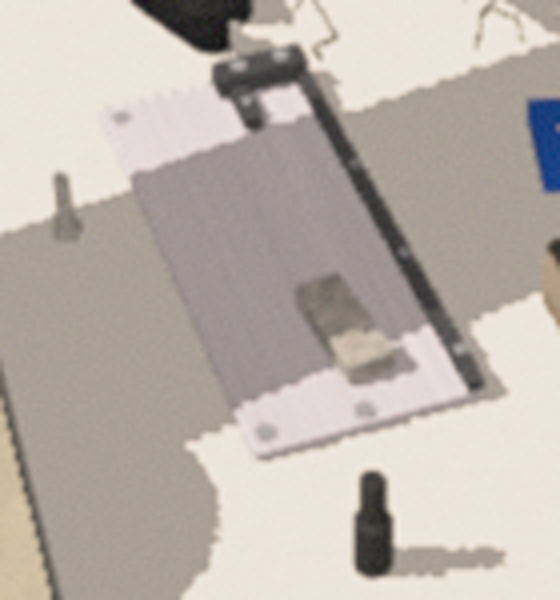

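The close crop confirms the grey two-slot bar: half in shadow, c1 corners about (393,165), (402,212), (518,195), (512,143). The pocket and keeper are at upper left, and the bolt, at c1 (231,393), is clear of the near edge.

```bash
cat > h.py <<'E'
from station import *
import cv2,numpy as np
def ray(n,uv,z):
    i=camera_info(n);K=np.array(i["intrinsics"]);T=np.array(i["T"])
    d=np.linalg.inv(K)@[uv[0],uv[1],1]; d=T[:3,:3]@(d*[1,-1,-1]); o=T[:3,3]
    return (o+d*(z-o[2])/d[2])[:2]
def pix(n,p):
    i=camera_info(n);K=np.array(i["intrinsics"]);T=np.array(i["T"])
    c=(T[:3,:3].T@(np.array(p)-T[:3,3]))*[1,-1,-1]; q=K@c; return q[:2]/q[2]
E
python3 - <<'E'
from h import *
t=lambda u,v:((u+.5)/4.4+234.5,(v+.5)/4.4+204.5)
s=lambda u,v:((u+.5)/4+229.5,(v+.5)/4+199.5)
P=lambda l,n,uv,z:print(l,n,np.round(ray(n,uv,z),4))
for l,u,v,z in[("nearL",77,327,.006),("nearR",570,292,.006),("railR outer",553,80,.013),("railR in",553,95,.013),("railL in",150,122,.013),("stop out L",62,113,.019),("stop near L",67,208,.019),
 ("keeper tip",158,185,.013),("g1",393,165,.018),("g2",402,212,.018),("g3",518,195,.018),("g4",512,143,.018),("bolt",231,393,.03),("punch",706,223,.05)]: P(l,"top",t(u,v),z)
for l,u,v,z in[("nearL",105,108,.006),("nearR",258,452,.006),("railR outer",483,380,.013),("g1",297,287,.018),("g4",337,274,.018),("g3",402,345,.018),("g2",345,370,.018),("bolt",65,238,0),("punch",373,570,0)]: P(l,"side",s(u,v),z)
P("bottle base","top",(98,245),0);P("bottle","side",(250,135),0);P("press base L","top",(334,200),.02);P("press base R","top",(515,198),.02)
P("column?","side",(395,265),.02)
E
```

```text
nearL top [0.4345 0.1597]
nearR top [ 0.4485 -0.0791]
railR outer top [ 0.5512 -0.0726]
railR in top [ 0.5438 -0.0725]
railL in top [0.5332 0.1236]
stop out L top [0.5374 0.1656]
stop near L top [0.4912 0.163 ]
keeper tip top [0.5023 0.1197]
g1 top [0.5101 0.0057]
g2 top [0.4873 0.0017]
g3 top [ 0.4948 -0.0542]
g4 top [ 0.52   -0.0518]
bolt top [0.4015 0.0836]
punch top [ 0.4775 -0.1398]
nearL side [0.4362 0.1597]
nearR side [ 0.4494 -0.0791]
railR outer side [ 0.5513 -0.0747]
g1 side [ 0.4892 -0.001 ]
g4 side [0.5086 0.0015]
g3 side [ 0.5229 -0.049 ]
g2 side [ 0.495  -0.0557]
bolt side [0.399  0.0805]
punch side [ 0.4784 -0.1487]
bottle base top [0.5121 0.4953]
bottle side [0.498  0.5081]
press base L top [ 0.6002 -0.017 ]
press base R top [ 0.5991 -0.4024]
column? side [ 0.6494 -0.0367]
```

```bash
cat >> h.py <<'E'
TH=.057; C=np.array([.494,.0433]); R=np.array([[np.cos(TH),-np.sin(TH)],[np.sin(TH),np.cos(TH)]])
W=lambda x,y,z:[*(C+R@[x/1e3,y/1e3]),z/1e3]
L=lambda p:np.round(R.T@(np.array(p)[:2]-C)*1e3,1)
f=(np.pi+TH)/2; Q=[0,np.cos(f),np.sin(f),0]
def snap(n): cv2.imwrite(f"pics/{n}.png",read_camera("top")[205:305,235:415,::-1].repeat(4,0).repeat(4,1))
E
python3 - <<'E'
from h import *
print(inverse_kinematics(W(-32,-69,120),Q))
move_pose([.125,.45,.24],get_ee_rot())
command_gripper(.23)
move_pose(W(-32,-69,120),Q); print(get_time(),get_joint_pos())
movel(W(-32,-69,10),v=.12); f0=get_ft_force()
hit=movel(W(20,-69,10),v=.03,until_force=6)
print(hit,L(get_tcp_pos()),get_tcp_pos(),get_ft_force()-f0,get_grip_width(),get_time())
snap("p1")
E
```

```text
[-8.42523586e-02  3.57168728e-01  2.04434347e+00 -4.44089210e-16
  7.40080452e-01 -1.71204869e+00]
4.0583 [-8.31071035e-02  3.56926439e-01  2.04421926e+00  1.19618704e-04
  7.40122986e-01 -1.71168274e+00]
True [ 11. -69.] [ 0.50889698 -0.02493857  0.00959434] [-0.7852471  -0.0976988   0.37893692] 0.2316120808656819 6.4333
```

View pics/p1.png

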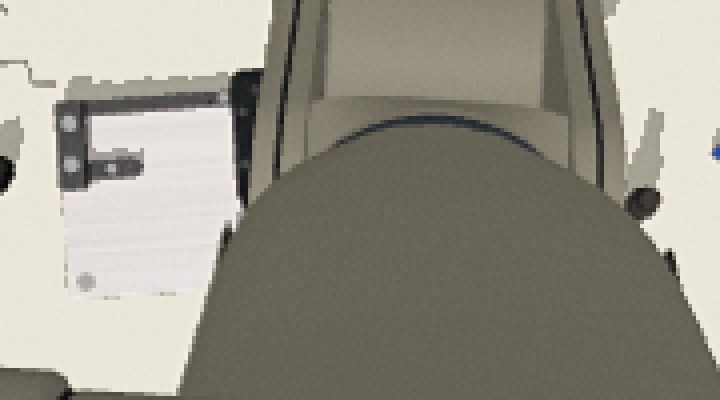

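The top view is blocked by the arm. The stop at plate x = 11 fits contact with the rail. I'll confirm with a firmer push and the side camera.

```bash
python3 - <<'E'
from h import *
hit=movel(W(17,-69,10),v=.02,until_force=10)
print(hit,L(get_tcp_pos()),get_ft_force(),get_time())
movel(W(-5,-69,10),v=.1); movel(W(-30,-69,90),v=.2)
command_gripper(0)
b=read_camera("side")[200:350,230:370,::-1]
cv2.imwrite("pics/p2.png",cv2.resize(b,None,fx=4,fy=4,interpolation=cv2.INTER_CUBIC)); print(get_time())
E
```

```text
True [ 11.  -68.8] [ 0.67651472  0.16160715 -0.53750733] 6.7417
8.1667
```

View pics/p2.png

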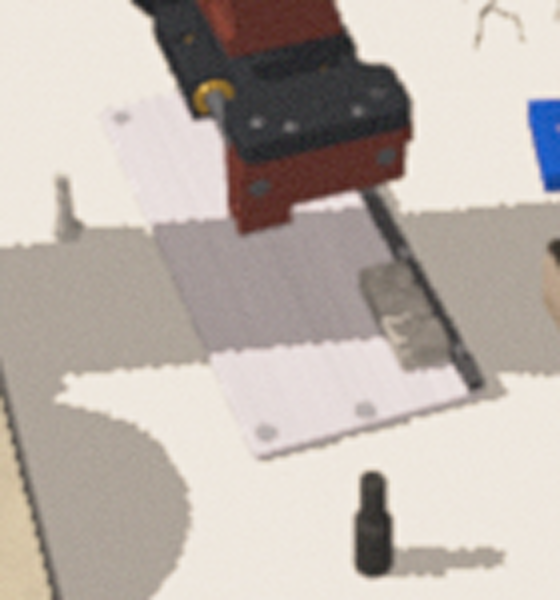

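The gauge now lies flat along the rail: p2 corners (362,275), (405,262), (450,355), (405,368). Next I'll go behind its -y end and slide it along.

```bash
python3 - <<'E'
from h import *
s=lambda u,v:((u+.5)/4+229.5,(v+.5)/4+199.5)
for u,v in[(362,275),(405,262),(450,355),(405,368)]: print(L(ray("side",s(u,v),.018)))
movel(W(31,-124,60),v=.2); hit=movel(W(31,-124,10),v=.1,until_force=8); print(hit,get_tcp_pos())
if not hit:
    hit=movel(W(31,20,10),v=.05,until_force=8)
    print(hit,L(get_tcp_pos()),get_ft_force(),get_time())
    if not hit:
        hit=movel(W(31,50,10),v=.025,until_force=8); print(hit,L(get_tcp_pos()),get_ft_force(),get_time())
b=read_camera("side")[190:340,220:360,::-1]
cv2.imwrite("pics/p3.png",cv2.resize(b,None,fx=4,fy=4,interpolation=cv2.INTER_CUBIC))
E
```

```text
[ 22.5 -47.1]
[ 43.5 -46.2]
[  40.8 -106.7]
[  19.9 -107. ]
False [ 0.531987   -0.07853979  0.01012711]
False [31.1 20. ] [ 0.25122494 -0.34525408 -0.21734662] 12.4333
True [30.9 39.6] [ 0.54004462 -3.42340085  2.11984457] 13.2333
```

View pics/p3.png

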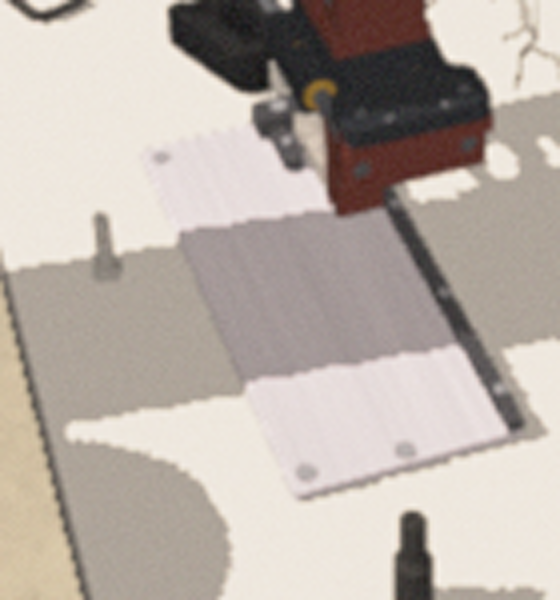

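It stopped at plate y ≈ 39.6, which fits contact with the end stop. I'll press once more, back off and look.

```bash
python3 - <<'E'
from h import *
hit=movel(W(31,50,10),v=.02,until_force=12); print(hit,L(get_tcp_pos()),get_time())
movel(W(31,20,10),v=.08); movel(W(31,20,100),v=.2); move_pose(W(-60,-160,180),Q)
a=read_camera("top")[205:285,235:335,::-1]; b=read_camera("side")[195:275,250:350,::-1]
z=lambda i:cv2.resize(i,None,fx=4,fy=4,interpolation=cv2.INTER_CUBIC)
cv2.imwrite("pics/p4.png",np.hstack([z(a),z(b)])); print(get_time())
for n,(u0,v0) in (("top",(235,205)),("side",(250,195))):
  print(n,[np.round((pix(n,W(x,y,18))-[u0,v0])*4+2-(0)).tolist() for x,y in[(23,49),(45,49),(23,105),(45,105)]])
E
```

```text
True [30.8 39.6] 13.525
15.4917
top [[192.0, 145.0], [190.0, 104.0], [87.0, 152.0], [85.0, 111.0]]
side [[213.0, 163.0], [257.0, 152.0], [176.0, 93.0], [218.0, 83.0]]
```

View pics/p4.png

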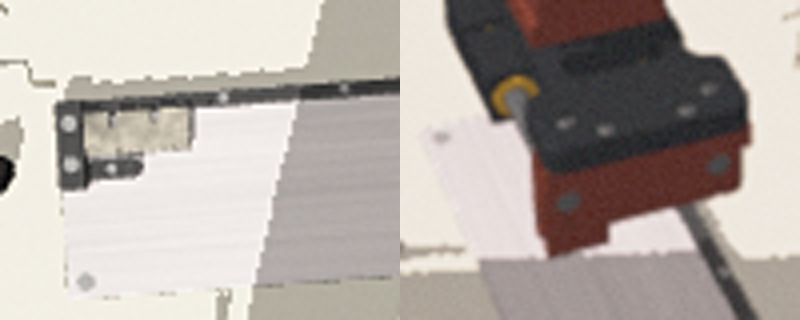

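Top view (left): the gauge sits in the pocket at (85–193, 107–150), up to the end stop and beside the rail. At 2 mm per pixel a small rail gap would not show, so I'll nudge it gently against the rail, then against the stop. The stops should repeat at x = 11.0 and y = 39.6.

```bash
python3 - <<'E'
from h import *
movel(W(-15,60,100),v=.25); movel(W(-8,60,10),v=.12)
hit=movel(W(17,60,10),v=.025,until_force=8); print(hit,L(get_tcp_pos()),get_time())
movel(W(-8,60,10),v=.1); movel(W(-8,20,11),v=.15); movel(W(31,20,10),v=.15)
hit=movel(W(31,50,10),v=.025,until_force=8); print(hit,L(get_tcp_pos()),get_time())
movel(W(31,20,10),v=.08); movel(W(31,20,100),v=.2); move_pose(W(-60,-160,180),Q)
a=read_camera("top")[205:305,235:415,::-1]
cv2.imwrite("pics/p5.png",cv2.resize(a,None,fx=4.4,fy=4.4,interpolation=cv2.INTER_CUBIC)); print(get_time())
E
```

```text
True [10.4 59.9] 18.2417
True [30.9 39.6] 20.2083
22.125
```

View pics/p5.png

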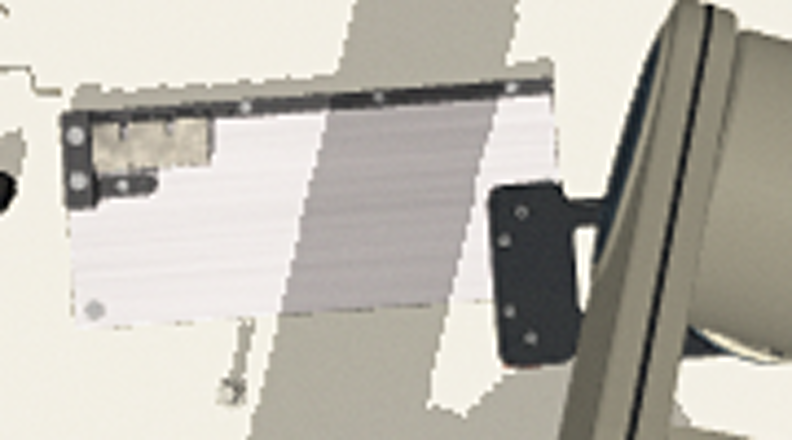

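p5 shows the gauge at (92–211, 118–170), tight to the rail and end stop. The bolt is still standing at (231,390), and both contact readings repeated to within 0.6 mm. The robot is clear of everything.

```bash
python3 -c "
from station import *
print(job_done(),get_time())"
```

```text
the job is handed in; nothing more can be done
the job is handed in; nothing more can be done
```

The gauge was pushed flat against the rail, slid into the pocket against the end stop and released, and the job was handed in at about 22 s; I never went near the punch, bolt or clip, though the arm hid the punch in the last picture.

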